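# Hang the brush pail on the dryer and open its air damper

## Robot

A 6-joint arm with a two-finger parallel gripper is mounted at the origin on the work surface. World frame = base frame: x ahead of the robot, y to its left, z up, the work surface at z = 0. Lengths are in m, angles in degrees, forces in N, time in s.
With the tool pointing down it reaches from about 0.4 to 0.825 m from the base axis. Payload 7 kg.
Tool frame: the origin (TCP) lies midway between the tips of the shut fingers; the grasp point (between the pads) lies 19 mm behind it; z points along the fingers, y is the direction in which the jaws open and shut (so a half turn about z gives the same grasp; the last joint's range is limited). The gripper opens to 88 mm and grips with 3 to 60 N. Pads are 19 mm wide; open, the fingers measure 130 mm over their backs; the gripper's body (78 mm by 193 mm) begins 47 mm behind the grasp point.
Start: joints at [-47.607, 20.546, 0.682, 0, -70.136, -16.507], TCP at [0.295, -0.607, 0.227] pointing down, gripper open.
Joint ranges: [-176.03, 176.03], [-82.01, 121.73], [-58.28, 71.71], [-173.87, 95.51], [-174.79, -0.11], [-173.66, 173.66]. Speed limits (degrees/s): [136.94, 136.94, 172.46, 180, 180, 180].

## Interface

Orientations are given as [roll, pitch, yaw] about the fixed x, y, z axes, in that order (R = Rz(yaw) Ry(pitch) Rx(roll)).
In Python, from plant import ctrl gives the robot as it stands.
- The arm moves only by the tool jog_arm, never from a script. Its argument "deltas" is a list of rows, each a list of 2 entries, a list of its own where there are three numbers: the shift along the tool's x, y, z in m, then the turn about the tool's z in degrees. A call has 1 to 20 rows; each row is the pose to reach, as a shift and turn from the pose commanded when the call began, along the tool's axes at that moment; what a row does not reach only later rows make up. A row lasts 1/10 s, in which the tool goes at most 50 mm and 8.59 degrees, less where a joint would pass 70% of its speed; a pose out of reach is approached as far as the arm can. A call with a gripper value outside its range is refused whole. "jaw" is the closure, from -1 (fully open) to 1 (shut), set as the call begins (left out, the last holds). The fingers move at their own pace and stop on an object; the grip force is fixed at half the most. Time passes only in rows, so rows that repeat a pose let the fingers close. It gives the time, the measured TCP pose, the force and the opening at its end, in the units of the state.
- ctrl.get_obs(): the state, without advancing time (a new reading comes with each control period).
- ctrl.snapshot(name): name is "scene" or "side" or "wrist"; returns the picture (400x640x3 uint8, red, green, blue); there is no depth.
- ctrl.camera_params(name): a dict with "camera_matrix" (3x3 intrinsics, pixels), "position" and "rotation" of the camera in the world. Camera axes: x right, y down, z forward; pixel columns grow to the right and rows downward; lengths in m; the calibration is good to about 2 mm. A picture is of the moment at which its call begins: read the wrist's pose just before it. camera_params takes no time and is no camera call; for the wrist camera it gives the pose at the moment of the call.
- ctrl.close_job(): hands the job in, once; it reports no verdict.
Trained networks look in the newest picture that a camera, given by its name, has taken for a name from the list of things; names that differ only in an ending like _2 or _b are one class to them, and where a whole thing is asked for, a point or a joint stands for the part that bears it (a point fixed in the world has none). Each returns a list of dicts, best first, with "conf" (0 to 1); they miss things now and then, are a little off and sometimes report something else, mostly with a low value. They report only what shows in the picture. A call takes as long as a camera call.
- ctrl.boxes_of(query, camera): "bbox" ([left, top, width, height] as shares, 0 to 1, of the picture: columns of its width, rows of its height, round what is visible of it).
- ctrl.cut_out(query, camera): "mask" (400x640 bool, what is visible of it) and "bbox" ([left, top, width, height] as shares, 0 to 1, of the picture: columns of its width, rows of its height, round what is visible of it).
The state is a dict: "clock": time; "joint_pos": joint angles; "qvel": joint speeds; "tau": joint torques, N m; "tool_pos": TCP position; "orientation": TCP orientation; "force": force on the tool from outside, world axes, zero at the start; "moment": the same for the moment, N m; "opening": finger opening in m.
Only numpy, scipy, OpenCV 4.12 (cv2) and the standard library are available. Lean on these libraries where they do the work, as an engineer would, in place of code of your own. Each camera call takes 0.05 s, during which the arm holds its last target. There are 200 camera calls.

## Task

The washed brushes need drying: pick up the tin pail that has the wire handle, hang it by that handle on the hook of the white drying station so that it hangs free and steady, and let go of it. Only then turn the station's damper lever a quarter turn, all the way against its open stop, so that it points up the sloping plate, with the pail still hanging. Leave the other things on the table where they are.

Things in the scene. Friction and masses are not known exactly. Their poses are not given: they have to be found in the camera images.
- pail: Tin pail holding short brushes, 90 mm across the rim, 70 mm foot, 70 mm high to the rim; origin at the centre of its underside, z up. A rigid round wire handle (9 mm thick) arches over it in the pail's y-z plane: it rises at y = +-45 mm to 126 mm and slopes gently up to 136 mm in the middle. 0.1 to 0.25 kg. Brush tops stay below 80 mm.
- pail_handle (a point): Middle of the pail's wire handle, on the wire's centre line, 136 mm above the pail's underside; axes as the pail's.
- dryer: Fixed white drying station, 180 x 340 mm, 120 mm high; origin on the table under the middle of its front face. -x is its front (towards the robot), y its left, z up. Its left half bears the hook. On its right half a console (150 mm wide, to 175 mm high) has a metal plate facing forward and up: its normal leans 35 deg from vertical towards -x.
- hook_seat (a point): Top of the hook bar at the lowest point of its trough, 178 mm above the table, 70 mm in front of the housing; axes as the dryer's. Hung, the wire's centre line lies 5 mm above it. The hook is an 8 mm bar running forward (-x) from a post; the trough is level over 16 mm, rises 8 mm behind, and ends in a tip 27 mm in front, its top 18 mm higher than the seat. It must enter between rim and handle.
- damper (a joint): Angle of the damper lever about the normal of the sloping plate: 0 closed (lever points to the dryer's right, -y), 1.571 at the open stop (lever points up the slope). It grows counter-clockwise as seen looking down on the plate. Stiff (about 0.35 N m), stays where it is left.
- damper_hub (a point): Point on the lever's pivot axis at half height of the lever, 26 mm off the sloping plate. Its axes turn with the lever: z is the plate's normal (out of the plate), the lever points along -y.
- lever_grip (a point): Grip point in the middle of the lever's outer part, 65 mm from the pivot, 26 mm off the plate; axes as damper_hub. The lever is a bar 12 mm wide, 20 mm high (16 to 36 mm off the plate), ending 82 mm from the pivot.
- tin: Plain tin like the pail (84 mm rim, 55 mm high) but without a handle, empty; origin at its underside. To be left alone.
- glitter_jar: Grey jar, 56 mm across, 90 mm high; origin at its underside. To be left alone.
- water_bottle: Clear bottle, 62 mm across, 170 mm high; origin at its underside. To be left alone.
- brush: Flat brush 150 mm long lying along its x. To be left alone.
- glue_jar: White jar, 60 mm across, 80 mm high; origin at its underside. To be left alone.
- tape_roll: Cardboard disc-like roll, 70 mm across, 24 mm high; origin at its underside. To be left alone.

How it is judged:
By the outcome, as a careful person would: the job done as asked, in the order asked, and still so for the second after the job is handed in, with the robot touching nothing.
It also fails if it takes over 58 s, if anything falls off the work surface, if the arm or the gripper's body presses on something with over 40 N, if the wrist force passes 120 N, or if a joint passes its speed limit or range.

## Working session

There is one attempt and no reset: what is moved stays moved. The work goes in short steps, Python scripts to look and compute and a tool call to move; the robot and the scene stay as the last step left them, time stands still between calls to the robot, and variables do not carry over. Pictures are saved under pics/ and viewed, and the job is handed in when it is done.

Besides the shell and the picture viewer there is one more tool, called as name([rows], argument=value, ...), one row to a line, values as JSON. jog_arm: Moves the arm, as the interface text tells. Its arguments: {"type":"object","properties":{"deltas":{"type":"array","items":{"type":"array"}},"jaw":{"type":"number"}},"required":["deltas"]}

```bash
ls; mkdir -p pics; python3 - <<'E'
from plant import ctrl
import cv2
o=ctrl.get_obs();print(o)
for n in("scene","side","wrist"):
    im=ctrl.snapshot(n);cv2.imwrite(f"pics/{n}0.png",im[:,:,::-1])
    c=ctrl.camera_params(n);print(n,c)
    for q in("pail","pail_handle","dryer","lever_grip","tin","water_bottle","glue_jar","glitter_jar","tape_roll","brush") if n!="wrist" else ():
        r=ctrl.boxes_of(q,n)[:2]
        print(q,[(round(d["conf"],2),[round(float(v)*s) for v,s in zip(d["bbox"],(640,400,640,400))]) for d in r])
E
```

```text
pics
{'clock': 0.0, 'joint_pos': array([-4.76073996e+01,  2.05911629e+01,  6.34667004e-01, -1.97686805e-02,
       -7.01353132e+01, -1.65072955e+01]), 'qvel': array([ 0.10812572, -0.06942039, -0.08622442,  0.01102999, -0.0594951 ,
        0.03991186]), 'tau': array([ 3.30801277e-04, -5.82726073e+01,  2.93056262e+01,  6.99755609e+00,
        6.77667311e-03, -1.99087417e-04]), 'tool_pos': array([ 0.29445763, -0.60685628,  0.22563364]), 'orientation': array([ 1.79906694e+02, -8.27096699e-03, -1.54121421e+02]), 'force': array([-0.23326573,  0.04345886,  0.79738694]), 'moment': array([ 0.06433532, -0.01960884,  0.02363176]), 'opening': 0.08728555055627571}
scene {'camera_matrix': array([[396.72377797,   0.        , 321.3634971 ],
       [  0.        , 396.72377797, 197.92700702],
       [  0.        ,   0.        ,   1.        ]]), 'position': array([1.12652434, 0.83620519, 0.78840527]), 'rotation': array([-121.67978157,   -0.80108144,  148.31376288])}
pail [(0.69, [415, 274, 37, 58]), (0.25, [303, 161, 17, 24])]
pail_handle [(0.94, [412, 273, 39, 59])]
dryer [(0.91, [233, 169, 116, 116])
[... 620 characters left out ...]
(0.89, [265, 301, 33, 50]), (0.62, [237, 147, 95, 102])]
dryer [(0.75, [237, 148, 86, 101])]
lever_grip [(0.43, [307, 152, 8, 23])]
tin []
water_bottle [(0.61, [329, 122, 17, 39])]
glue_jar [(0.63, [218, 269, 23, 27]), (0.34, [361, 156, 20, 26])]
glitter_jar [(0.84, [363, 156, 18, 24])]
tape_roll [(0.59, [352, 190, 15, 25]), (0.45, [265, 301, 35, 52])]
brush [(0.92, [329, 235, 39, 21])]
wrist {'camera_matrix': array([[304.19272389,   0.        , 321.15571246],
       [  0.        , 304.19272389, 198.05726375],
       [  0.        ,   0.        ,   1.        ]]), 'position': array([ 0.23067431, -0.6371485 ,  0.38425526]), 'rotation': array([ 1.64559320e+02, -6.92685897e-02,  1.15879171e+02])}
```

```bash
python3 - <<'E'
import cv2
a=cv2.imread("pics/scene0.png");b=cv2.imread("pics/side0.png")
cv2.imwrite("pics/sceneC.png",cv2.resize(a[135:345,220:470],None,fx=2.8,fy=2.8,interpolation=2))
cv2.imwrite("pics/sideC.png",cv2.resize(b[110:360,200:400],None,fx=2.4,fy=2.4,interpolation=2))
E
```

```text
(no output)
```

View pics/sceneC.png

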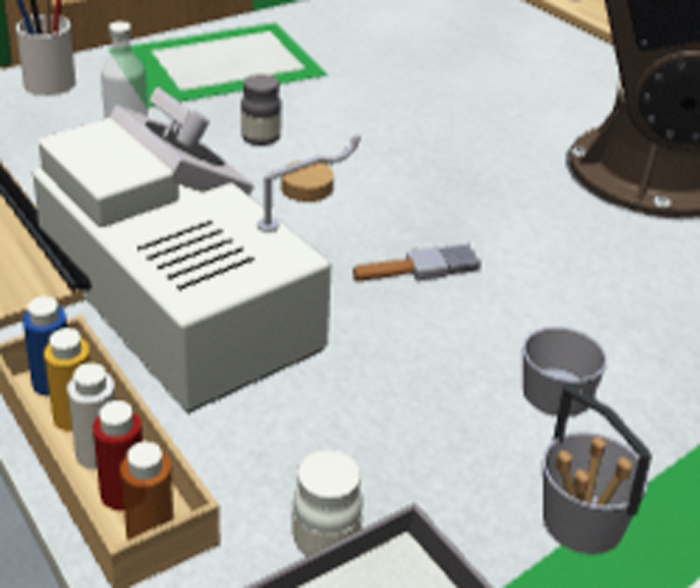

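View pics/sideC.png

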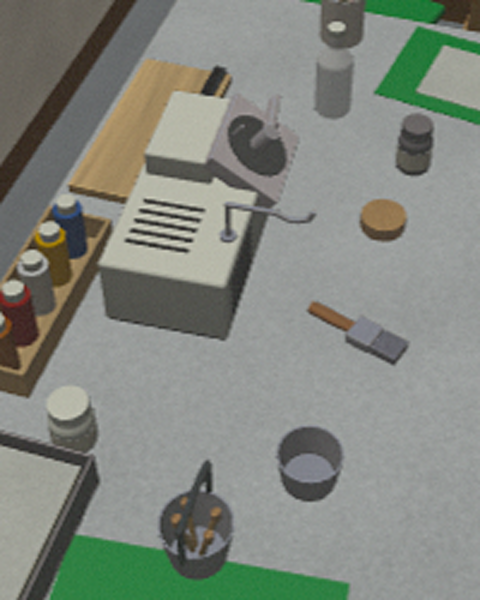

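View pics/wrist0.png

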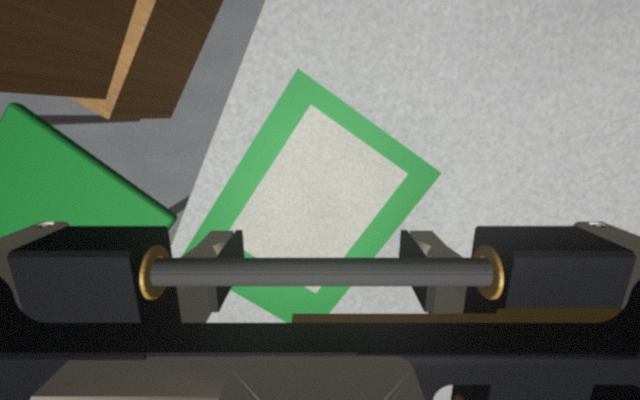

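```bash
cat >h.py <<'E'
import numpy as np
from scipy.spatial.transform import Rotation as R
from scipy.optimize import least_squares
from plant import ctrl
import cv2
def proj(c,P):
    r=R.from_euler('xyz',c["rotation"],degrees=True).as_matrix()
    q=(np.atleast_2d(P)-c["position"])@r
    K=c["camera_matrix"]; return q[:,:2]/q[:,2:]*K[0,0]+K[:2,2]
def ray(c,uv):
    r=R.from_euler('xyz',c["rotation"],degrees=True).as_matrix();K=c["camera_matrix"]
    return r@np.r_[(np.array(uv)-K[:2,2])/K[0,0],1]
def place(p,L):  # p=x,y,yaw(deg)
    t=np.radians(p[2]);L=np.atleast_2d(L)
    return np.c_[p[0]+L[:,0]*np.cos(t)-L[:,1]*np.sin(t),p[1]+L[:,0]*np.sin(t)+L[:,1]*np.cos(t),L[:,2]]
def atz(c,uv,z):
    d=ray(c,uv);return c["position"]+d*(z-c["position"][2])/d[2]
E
cat >fit.py <<'E'
from h import *
S=ctrl.camera_params("scene");D=ctrl.camera_params("side")
s=lambda a:np.array(a)/2.8+[220,135]; d=lambda a:np.array(a)/2.4+[200,110]
def fit(x0,f): 
    r=least_squares(f,x0,loss='soft_l1'); print(np.round(r.x,4),"res",np.round(r.fun,1)); return r.x
Ls=[[0,.17,.12],[.18,.17,.12],[0,.17,0],[.18,.17,0]]
us=s([[330,265],[188,325],[328,348],[190,410]]);ud=d([[225,283],[105,265],[225,338],[108,315]])
f=lambda p:np.r_[(proj(S,place(p,Ls))-us).ravel(),(proj(D,place(p,Ls))-ud).ravel()]
dr=fit([.6,0,0],f)
# hook points
def tri(a,b):
    return least_squares(lambda X:np.r_[(proj(S,X)-a).ravel(),(proj(D,X)-b).ravel()],[.5,.2,.1]).x
def loc(X):
    t=np.radians(dr[2]);v=X-np.r_[dr[:2],0];return [v[0]*np.cos(t)+v[1]*np.sin(t),-v[0]*np.sin(t)+v[1]*np.cos(t),v[2]]
for n,a,b in(("postbase",[268,227],[229,237]),("tip",[357,140],[312,215]),("leverend",[160,95],[275,98])):
    X=tri(s(a),d(b));print(n,np.round(X,3),np.round(loc(X),3))
Lp=[[0,.045,.126],[0,-.045,.126],[0,0,0.07]]
for Lq in (Lp,):
  f=lambda p:np.r_[(proj(S,place(p,Lq))-s([[567,393],[643,459],[597,470]])).ravel(),(proj(D,place(p,Lq))-d([[207,466],[184,545],[197,522]]))[[0,2]].ravel()]
  for y0 in(0,90,180,-90): fit([.4,.5,y0],f)
for n,c,p,z in(("tin S",S,s([563,357]),.055),("tin D",D,d([310,457]),.055),("brush D",D,d([360,333]),.01)): print(n,np.round(atz(c,p,z),3))
E
python3 fit.py
```

```text
[ 0.6062 -0.0893  5.3788] res [ 0.8 -2.6 -1.4 -0.4  0.1 -0.1 -0.7  2.7  1.9 -0.  -2.7 -0.9  2.6  0.7
 -0.4  2.1]
postbase [ 0.618 -0.002  0.119] [0.02  0.086 0.119]
tip [ 0.503 -0.006  0.191] [-0.095  0.092  0.191]
leverend [ 0.624 -0.245  0.171] [ 0.003 -0.156  0.171]
[   0.5291    0.4001 -182.2857] res [ 0.7 -0.9  0.5 -0.4 -0.8  0.2 -0.  -0.6 -1.   0.5]
[  0.5291   0.4001 177.7143] res [ 0.7 -0.9  0.5 -0.4 -0.8  0.2 -0.  -0.6 -1.   0.5]
[  0.5291   0.4001 177.7143] res [ 0.7 -0.9  0.5 -0.4 -0.8  0.2 -0.  -0.6 -1.   0.5]
[   0.5291    0.4001 -182.2857] res [ 0.7 -0.9  0.5 -0.4 -0.8  0.2 -0.  -0.6 -1.   0.5]
tin S [0.433 0.265 0.055]
tin D [0.427 0.267 0.055]
brush D [0.419 0.024 0.01 ]
```

jog_arm([
  [[-0.03, 0.02, -0.02], -2],
  [[-0.07, 0.06, -0.05], -6],
  [[-0.11, 0.09, -0.073], -10],
  [[-0.15, 0.125, -0.073], -14],
  [[-0.19, 0.16, -0.073], -19],
  [[-0.23, 0.195, -0.073], -24],
  [[-0.27, 0.23, -0.073], -29],
  [[-0.305, 0.26, -0.073], -34],
  [[-0.34, 0.29, -0.073], -39],
  [[-0.37, 0.32, -0.073], -44],
  [[-0.4, 0.35, -0.073], -49],
  [[-0.424, 0.385, -0.073], -54],
  [[-0.445, 0.42, -0.073], -59],
  [[-0.465, 0.46, -0.073], -61.8],
  [[-0.485, 0.495, -0.073], -61.8],
  [[-0.505, 0.535, -0.073], -61.8],
  [[-0.525, 0.57, -0.073], -61.8],
  [[-0.545, 0.61, -0.073], -61.8],
  [[-0.56, 0.64, -0.07], -61.8],
  [[-0.575, 0.67, -0.06], -61.8],
], jaw=-1)

```text
clock: 3.15
tool_pos: [0.5197, 0.2486, 0.2875]
orientation: [-179.9, 0.1, -92.3]
force: [0.9, 0.1, 0.4]
opening: 0.0877
```

jog_arm([
  [[-0.04, 0, 0.01], 0],
  [[-0.08, -0.001, 0.02], 0],
  [[-0.12, -0.001, 0.03], 0],
  [[-0.155, -0.002, 0.037], 0],
  [[-0.176, -0.002, 0.037], 0],
  [[-0.176, -0.002, 0.037], 0],
  [[-0.176, -0.002, 0.037], 0],
])

```text
clock: 3.85
tool_pos: [0.5283, 0.4225, 0.2491]
orientation: [180.0, -0.0, -92.3]
force: [0.7, -0.4, 0.0]
opening: 0.0878
```

```bash
python3 - <<'E'
from h import *
o=ctrl.get_obs();print(o["tool_pos"],o["orientation"])
c=ctrl.camera_params("wrist");im=ctrl.snapshot("wrist")
print(c["position"],c["rotation"])
im=im[:,:,::-1].copy()
for y in np.linspace(-.045,.045,7):
    p=proj(c,place([.5291,.4001,-2.3],[[0,y,.136-abs(y)/.045*.01]]))[0]
    print(np.round(p)); 
    if 0<p[0]<640 and 0<p[1]<400: cv2.circle(im,tuple(int(v) for v in p),2,(0,0,255),-1)
cv2.imwrite("pics/w1.png",im)
E
```

```text
[0.52833718 0.42247698 0.24906899] [ 1.79972576e+02 -4.35288323e-02 -9.22724563e+01]
[0.52580097 0.35257855 0.40682807] [ 1.64570571e+02 -8.34311552e-03  1.77720248e+02]
[320. 117.]
[320. 135.]
[320. 152.]
[320. 169.]
[320. 184.]
[320. 199.]
[320. 213.]
```

View pics/w1.png

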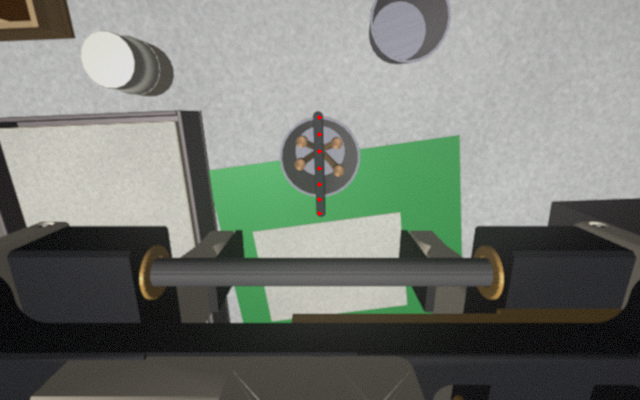

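jog_arm([
  [[-0.003, -0.001, 0.035], 0],
  [[-0.003, -0.001, 0.07], 0],
  [[-0.003, -0.001, 0.105], 0],
  [[-0.003, -0.001, 0.13], 0],
  [[-0.003, -0.001, 0.138], 0],
  [[-0.003, -0.001, 0.138], 0],
  [[-0.003, -0.001, 0.138], 0],
])

```text
clock: 4.6
tool_pos: [0.5306, 0.4256, 0.1134]
orientation: [-179.9, 0.1, -92.3]
force: [-0.2, -0.2, 0.2]
opening: 0.0876
```

jog_arm([
  [[0, 0, 0], 0],
  [[0, 0, 0], 0],
  [[0, 0, 0], 0],
  [[0, 0, 0], 0],
  [[0, 0, 0], 0],
  [[0, 0, 0], 0],
  [[0, 0, 0], 0],
  [[0, 0, 0], 0],
  [[0, 0, 0], 0],
  [[0, 0, 0], 0],
], jaw=1)

```text
clock: 5.6
tool_pos: [0.5297, 0.4253, 0.1115]
orientation: [180.0, -0.0, -92.3]
force: [-0.4, -0.2, 0.6]
opening: 0.0132
```

jog_arm([
  [[0, 0, 0], 0],
  [[0, 0, 0], 0],
  [[0, 0, -0.005], 0],
  [[0, 0, -0.02], 0],
  [[0, 0, -0.045], 0],
  [[0, 0, -0.07], 0],
  [[0, 0, -0.1], 0],
  [[0, 0, -0.13], 0],
  [[0, 0, -0.15], 0],
  [[0, 0, -0.16], 0],
  [[0, 0, -0.16], 0],
  [[0, 0, -0.16], 0],
  [[0, 0, -0.16], 0],
])

```text
clock: 6.9
tool_pos: [0.5291, 0.4248, 0.27]
orientation: [179.9, -0.1, -92.3]
force: [0.9, 0.1, -2.8]
opening: 0.008
```

```bash
python3 - <<'E'
from h import *
a=ctrl.snapshot("scene");b=ctrl.snapshot("side");w=ctrl.snapshot("wrist")
A=cv2.resize(a[160:340,340:540],(400,360));B=cv2.resize(b[180:360,180:380],(400,360))
cv2.imwrite("pics/l1.png",np.hstack([A,B])[:,:,::-1]);cv2.imwrite("pics/l1w.png",w[:,:,::-1])
o=ctrl.get_obs();print(o["force"],o["opening"])
E
```

```text
[-0.26206939 -0.23918338 -1.10197082] 0.008154218863429461
```

View pics/l1.png

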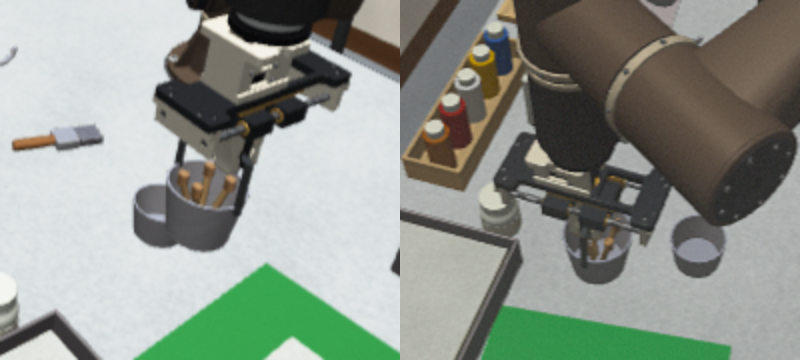

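View pics/l1w.png

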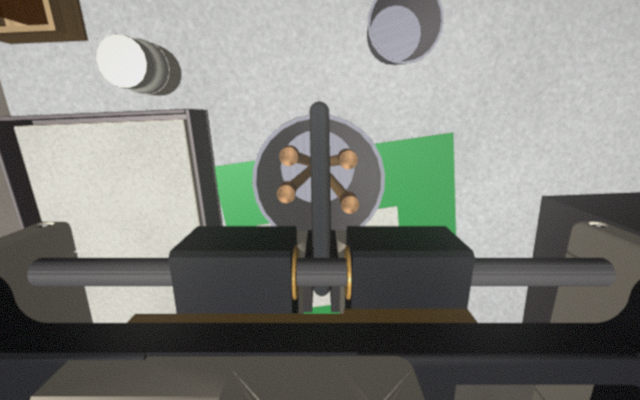

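jog_arm([
  [[0.01, 0.006, 0], 0],
  [[0.03, 0.018, 0], -0.5],
  [[0.055, 0.034, 0], -1],
  [[0.08, 0.05, 0], -2],
  [[0.11, 0.065, 0], -3],
  [[0.14, 0.08, 0], -4],
  [[0.17, 0.088, 0], -5],
  [[0.2, 0.088, 0], -6],
  [[0.23, 0.088, 0], -7],
  [[0.26, 0.088, 0], -7.7],
  [[0.29, 0.088, 0], -7.7],
  [[0.32, 0.088, 0], -7.7],
  [[0.35, 0.088, 0], -7.7],
  [[0.375, 0.088, 0], -7.7],
  [[0.395, 0.088, 0], -7.7],
  [[0.41, 0.088, 0], -7.7],
  [[0.42, 0.088, 0], -7.7],
  [[0.423, 0.088, 0], -7.7],
  [[0.423, 0.088, 0], -7.7],
  [[0.423, 0.088, 0], -7.7],
])

```text
clock: 9.05
tool_pos: [0.4247, 0.0065, 0.2715]
orientation: [-180.0, 0.0, -84.6]
force: [0.1, -0.6, -1.9]
opening: 0.0077
```

```bash
cat >look.py <<'E'
from h import *
import sys
t=sys.argv[1]
o=ctrl.get_obs();print(o["tool_pos"],o["orientation"],o["force"],o["opening"])
c=ctrl.camera_params("wrist");w=ctrl.snapshot("wrist");a=ctrl.snapshot("scene");b=ctrl.snapshot("side")
cv2.imwrite(f"pics/{t}_w.png",w[:,:,::-1])
A=cv2.resize(a[110:290,220:420],(400,360),interpolation=2);B=cv2.resize(b[100:280,210:410],(400,360),interpolation=2)
cv2.imwrite(f"pics/{t}_ab.png",np.hstack([A,B])[:,:,::-1])
dr=[.6062,-.0893,5.38]
print("seat",place(dr,[[-.07,.087,.178]]),proj(c,place(dr,[[-.07,.087,.178],[-.097,.087,.196],[0.02,.087,.12],[0,.17,.12],[0,0,.12]])))
T=o["tool_pos"];ps=o["orientation"][2]
pp=[T[0],T[1],ps+90]
L=np.array([[0,-.025,.1305+.0055],[0,-.07,.126],[0,-.025,.07],[0,-.025,0]])+[0,0,T[2]+.019-.1305]
print("pail mid,corner,rim,foot",proj(c,place(pp,L)))
E
python3 look.py h1
```

```text
[0.42470505 0.00653206 0.27151118] [-1.79998504e+02  4.49372888e-03 -8.46016838e+01] [ 0.08243095 -0.62141433 -1.93118823] 0.007708073277734144
seat [[ 0.52835118 -0.00924651  0.178     ]] [[199.94686244 169.33790664]
 [225.74063689 173.41453738]
 [133.54237163 159.30720476]
 [164.34862016 235.15226758]
 [139.57966064  67.24435035]]
pail mid,corner,rim,foot [[322.01239965 215.26802236]
 [322.02525723 114.11313613]
 [321.80092541 183.64477097]
 [321.68492226 166.29799307]]
```

View pics/h1_w.png

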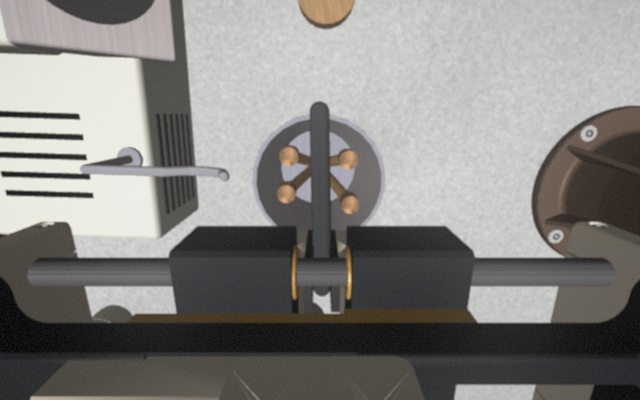

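View pics/h1_ab.png

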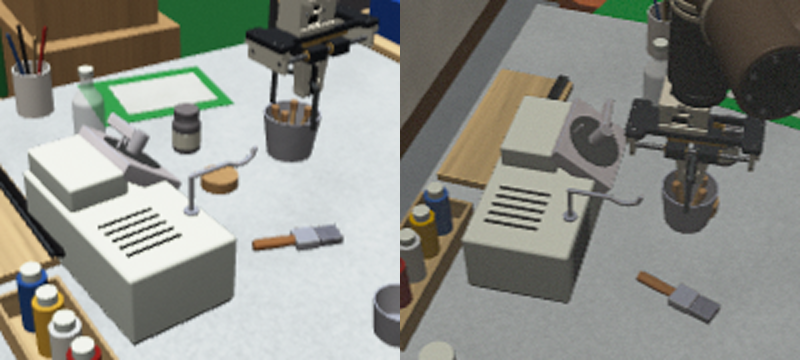

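```bash
cat > fit2.py <<'E'
from h import *
S=ctrl.camera_params("scene");D=ctrl.camera_params("side");W=ctrl.camera_params("wrist")
s=lambda a:np.array(a)/2.8+[220,135]; d=lambda a:np.array(a)/2.4+[200,110]
Ls=[[0,.17,.12],[.18,.17,.12],[0,.17,0],[.18,.17,0]]
us=s([[330,265],[188,325],[328,348],[190,410]]);ud=d([[225,283],[105,265],[225,338],[108,315]])
def f(p):
    h=[[p[4],p[3],.12],[-.095,p[3],.192]]
    e=place(p,[[0,-.02,.12],[0,.17,.12],[0,0.17,0]]+h); w=proj(W,e)
    # front edge: corner + line
    line=np.cross(np.r_[w[0],1],np.r_[w[1],1]);line/=np.hypot(*line[:2])
    return np.r_[.6*(proj(S,e[1:3])-us[[0,2]]).ravel(),.6*(proj(D,e[1:3])-ud[[0,2]]).ravel(),
      line@[155,57,1],line@[158,150,1],line@[161,237,1],w[1,1]-237,w[3]-[131,157],w[4]-[224,174],
      (proj(S,e[3:])-s([[268,227],[355,142]])).ravel(),(proj(D,e[3:])-d([[229,237],[310,215]])).ravel()]
r=least_squares(f,[.6,-.09,3,.087,.02],loss='soft_l1');print(np.round(r.x,4),np.round(r.fun,1))
p=r.x
print("seat",place(p,[[-.07,p[3],.178]]))
for l in ([0,.17,.12],[0,-.02,.12],[.18,.17,.12]): print(proj(S,place(p,[l]))*1,proj(D,place(p,[l])))
im=cv2.imread("pics/h1_w.png")
for l in ([0,.17,.12],[0,-.02,.12],[0,.17,0],[-.07,p[3],.178],[-.095,p[3],.192],[p[4],p[3],.12],[p[4],p[3],.186]): cv2.circle(im,tuple(int(v) for v in proj(W,place(p,[l]))[0]),2,(0,0,255),-1)
cv2.imwrite("pics/f2.png",cv2.resize(im[30:290,60:340],None,fx=2.2,fy=2.2))
E
python3 fit2.py
```

```text
[ 0.5986 -0.0873  1.5758  0.0825  0.0236] [ 0.2 -1.1 -0.3  0.5  0.3  0.2  0.8  0.7 -8.1 -3.8  0.  -0.   0.4 -1.4
  3.4  3.6 -0.9 -0.3  1.1 -1.3 -0.4 -1.2  1.5 -0.6]
seat [[ 0.52631944 -0.00679356  0.178     ]]
[[338.1579763 227.8901028]] [[294.29429833 228.21839955]]
[[303.82086187 198.25918366]] [[310.10669105 188.20096166]]
[[282.66195161 249.23018902]] [[240.88423432 217.16892605]]
```

View pics/f2.png

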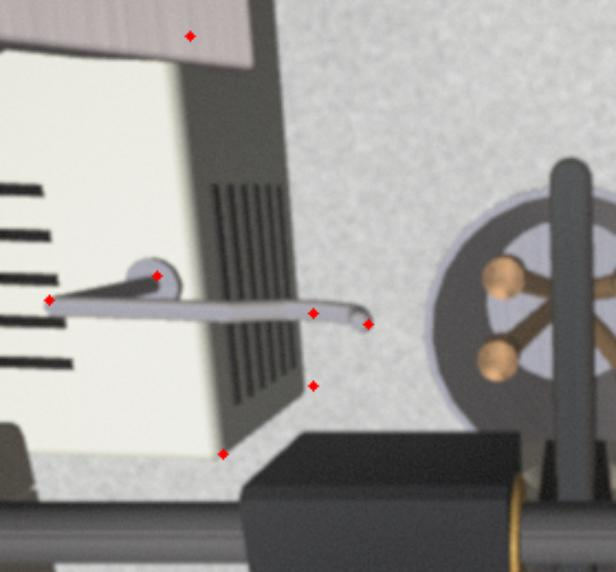

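```bash
sed -i 's/line@\[155,57,1\],line@\[158,150,1\],line@\[161,237,1\],w\[1,1\]-237,w\[3\]/line@[138.6,58.2,1],line@[149.5,146,1],line@[160.9,236.8,1],w[1,1]-237,w[2]-[197.3,208.2],w[3]/' fit2.py; python3 fit2.py
```

```text
[ 0.6054 -0.0861  3.6719  0.0826  0.0199] [ 0.2 -0.9 -0.3  0.6  0.2  0.3  0.6  0.7  0.6  0.1 -0.5  0.7  4.6 -2.4
  0.3  0.3 -1.6  0.3 -0.7 -0.  -0.4 -1.3 -0.6 -0.8  0.5 -1.4]
seat [[ 0.53027279 -0.00821298  0.178     ]]
[[338.14609003 228.11775848]] [[294.01199029 228.37895137]]
[[301.9379837  199.06578701]] [[307.89579071 187.98948948]]
[[283.83809119 250.82426707]] [[239.88109494 218.77977355]]
```

View pics/f2.png

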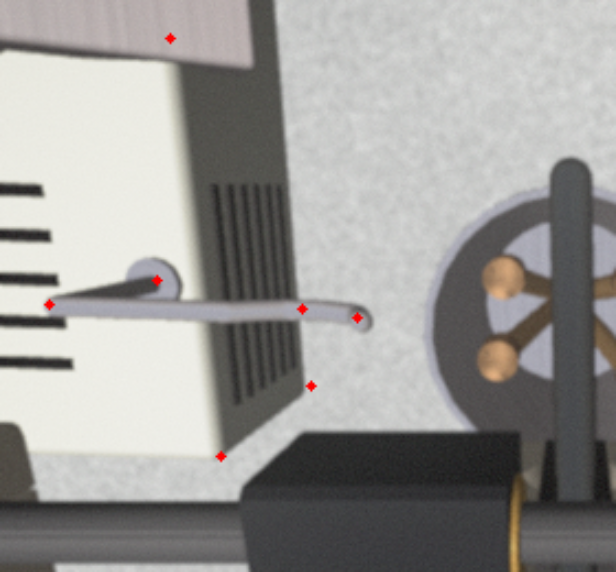

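jog_arm([
  [[0, 0, 0.02], 0.5],
  [[0, 0, 0.045], 1],
  [[0, 0, 0.065], 1.4],
  [[0, 0, 0.078], 1.4],
  [[0, 0, 0.083], 1.4],
  [[0, 0, 0.083], 1.4],
  [[0, 0, 0.083], 1.4],
  [[0, -0.01, 0.083], 1.4],
  [[0, -0.022, 0.083], 1.4],
  [[0, -0.034, 0.083], 1.4],
  [[0, -0.044, 0.083], 1.4],
  [[0, -0.05, 0.083], 1.4],
  [[0, -0.052, 0.083], 1.4],
  [[0, -0.052, 0.083], 1.4],
  [[0, -0.052, 0.083], 1.4],
])

```text
clock: 10.7
tool_pos: [0.4761, 0.011, 0.1884]
orientation: [180.0, -0.0, -86.0]
force: [0.2, 0.4, -1.5]
opening: 0.0082
```

```bash
sed -i 's/^dr=.*/dr=[.6054,-.0861,3.9]/;s/\.087/.0826/g' look.py; python3 look.py h2
```

```text
[0.4760955  0.01095233 0.18844633] [ 1.79975817e+02 -2.14932803e-03 -8.60194005e+01] [ 0.17919742  0.35100957 -1.49166791] 0.008205430536576049
seat [[ 0.52994404 -0.00845235  0.178     ]] [[230.56827696 198.88229599]
 [272.80281624 208.32253955]
 [133.75101377 178.1220084 ]
 [174.80764856 280.94447867]
 [143.28698111  59.88174908]]
pail mid,corner,rim,foot [[321.96247553 215.28358146]
 [321.96195032 114.13302713]
 [321.7181106  183.66847979]
 [321.58406717 166.32639791]]
```

View pics/h2_w.png

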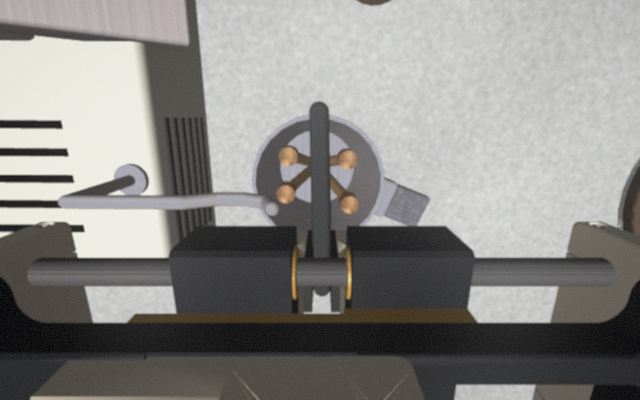

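View pics/h2_ab.png

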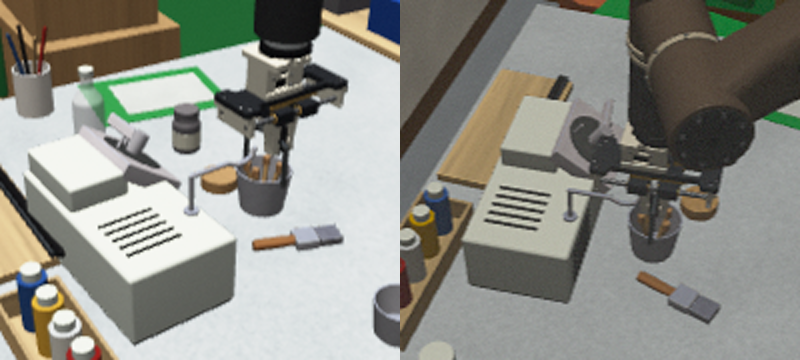

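jog_arm([
  [[-0.001, -0.008, 0], 0],
  [[-0.002, -0.018, 0], 0],
  [[-0.002, -0.028, 0], 0],
  [[-0.002, -0.038, 0], 0],
  [[-0.002, -0.046, 0], 0],
  [[-0.002, -0.051, 0], 0],
  [[-0.002, -0.052, 0], 0],
  [[-0.002, -0.052, 0], 0],
  [[-0.002, -0.052, 0], 0],
])

```text
clock: 11.75
tool_pos: [0.5279, 0.0166, 0.1885]
orientation: [180.0, 0.0, -86.0]
force: [-1.2, 0.9, -2.1]
opening: 0.0078
```

```bash
python3 look.py h3
```

```text
[0.52788229 0.01659224 0.18854749] [ 1.79988298e+02  1.01888890e-03 -8.60174476e+01] [-1.21147837  0.94798375 -2.10088539] 0.007807690261297733
seat [[ 0.52994404 -0.00845235  0.178     ]] [[321.23465528 195.4015779 ]
 [373.61629581 204.49285204]
 [202.21942256 175.4287479 ]
 [237.04243277 278.6823187 ]
 [219.02860961  56.64682126]]
pail mid,corner,rim,foot [[321.92075714 215.2854169 ]
 [321.92642078 114.12288006]
 [321.70879487 183.66171531]
 [321.5925304  166.31564283]]
```

View pics/h3_w.png

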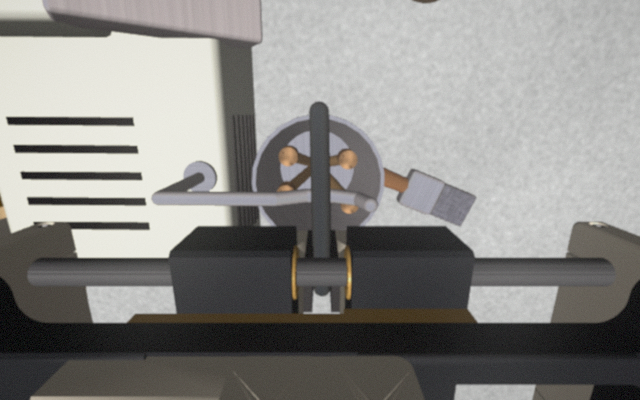

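View pics/h3_ab.png

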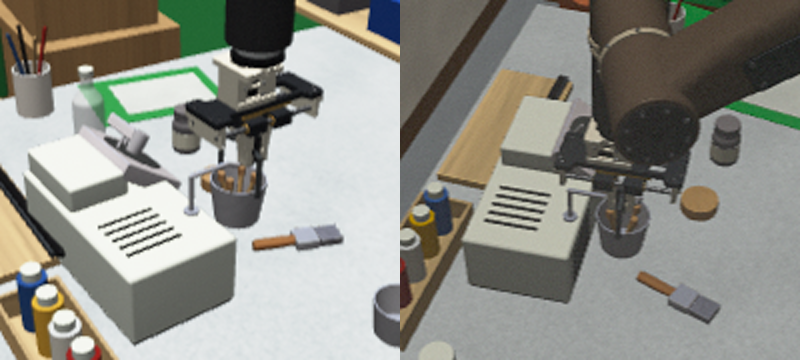

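jog_arm([
  [[0, -0.001, 0.005], 0],
  [[0, -0.001, 0.012], 0],
  [[0, -0.001, 0.018], 0],
  [[0, -0.001, 0.023], 0],
  [[0, -0.001, 0.025], 0],
  [[0, -0.001, 0.025], 0],
  [[0, -0.001, 0.025], 0],
])

```text
clock: 12.6
tool_pos: [0.5293, 0.0168, 0.1636]
orientation: [-180.0, -0.0, -86.0]
force: [0.2, -0.4, -1.8]
opening: 0.0082
```

jog_arm([
  [[0, 0, 0.001], 0],
  [[0, 0, 0.002], 0],
  [[0, 0, 0.003], 0],
  [[0, 0, 0.004], 0],
  [[0, 0, 0.004], 0],
  [[0, 0, 0.004], 0],
])

```text
clock: 13.2
tool_pos: [0.5292, 0.0167, 0.1596]
orientation: [180.0, -0.0, -86.0]
force: [0.1, 0.3, -1.8]
opening: 0.008
```

jog_arm([
  [[0, 0, 0.001], 0],
  [[0, 0, 0.002], 0],
  [[0, 0, 0.002], 0],
  [[0, 0, 0.002], 0],
])

```text
clock: 13.6
tool_pos: [0.5295, 0.0168, 0.158]
orientation: [-180.0, -0.0, -86.0]
force: [-0.4, 0.5, 1.3]
opening: 0.0078
```

```bash
python3 look.py h4
```

```text
[0.52953072 0.01675144 0.15795906] [-1.79954020e+02 -1.37274554e-03 -8.60021276e+01] [-0.42270826  0.50530708  1.28478137] 0.007806352934213654
seat [[ 0.52994404 -0.00845235  0.178     ]] [[324.76170947 211.90537755]
 [389.71896655 225.38674178]
 [187.4221478  184.33695001]
 [228.31341726 300.24080003]
 [205.20078857  47.11372014]]
pail mid,corner,rim,foot [[321.94461226 215.25766033]
 [321.97364632 114.11027805]
 [321.82850626 183.65271133]
 [321.76481682 166.31595593]]
```

View pics/h4_w.png

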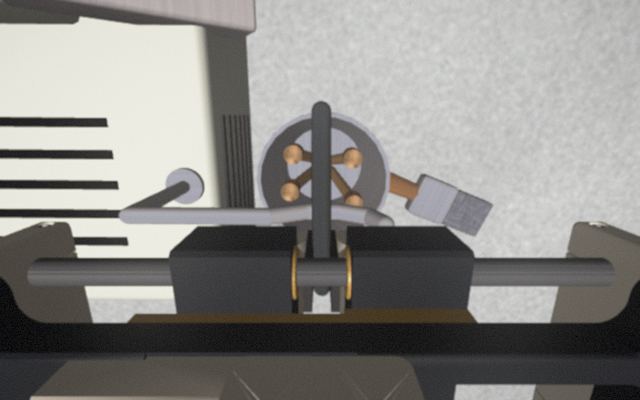

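jog_arm([
  [[0, 0, 0], 0],
  [[0, 0, 0], 0],
  [[0, 0, 0], 0],
  [[0, 0, 0], 0],
  [[0, 0, 0], 0],
  [[0, 0, 0], 0],
  [[0, 0, 0], 0],
  [[0, 0, 0], 0],
], jaw=0)

```text
clock: 14.55
tool_pos: [0.5292, 0.0167, 0.1576]
orientation: [180.0, -0.0, -86.0]
force: [-0.3, 0.1, -1.3]
opening: 0.0436
```

jog_arm([
  [[0, 0, -0.005], 0],
  [[0, 0, -0.02], 0],
  [[0, 0, -0.04], 0],
  [[0, 0, -0.07], 0],
  [[0, 0, -0.1], 0],
  [[0, 0, -0.12], 0],
  [[0, 0, -0.12], 0],
  [[0, 0, -0.12], 0],
])

```text
clock: 15.35
tool_pos: [0.5291, 0.0168, 0.278]
orientation: [-179.9, 0.0, -86.0]
force: [-0.5, -0.3, -1.2]
opening: 0.044
```

```bash
python3 look.py h5
```

```text
[0.52914191 0.01683407 0.27797524] [-1.79947001e+02  3.43558706e-02 -8.60178227e+01] [-0.51742332 -0.32334326 -1.16616209] 0.04400351724118656
seat [[ 0.52994404 -0.00845235  0.178     ]] [[322.88924001 168.1516922 ]
 [356.79511014 172.09367507]
 [236.09251759 158.39159538]
 [259.75427837 236.58744296]
 [250.49398549  73.13235952]]
pail mid,corner,rim,foot [[321.9151423  215.30079774]
 [321.94496784 114.12706956]
 [321.81823228 183.61569553]
 [321.76507092 166.23438741]]
```

View pics/h5_w.png

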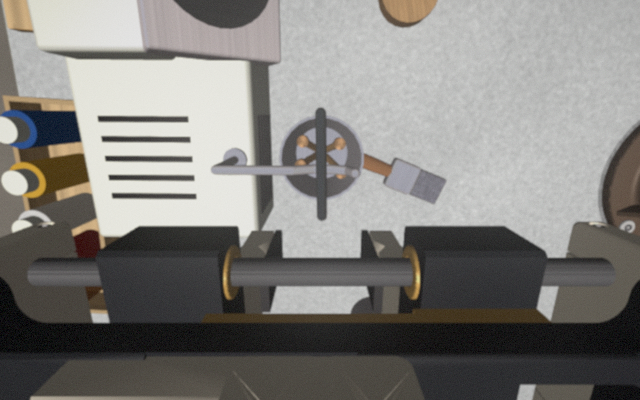

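View pics/h5_ab.png

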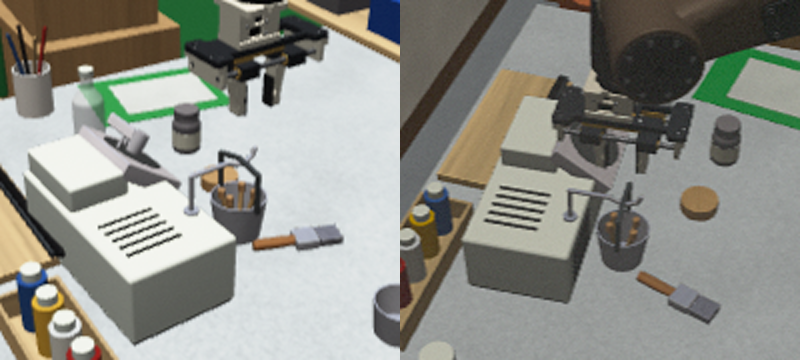

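jog_arm([
  [[0.02, -0.008, -0.01], 0],
  [[0.05, -0.02, -0.03], 0],
  [[0.08, -0.032, -0.05], 0],
  [[0.11, -0.044, -0.05], 0],
  [[0.135, -0.055, -0.05], 0],
  [[0.152, -0.061, -0.05], 0],
  [[0.152, -0.061, -0.05], 0],
  [[0.152, -0.061, -0.05], 0],
  [[0.152, -0.061, -0.05], 0],
], jaw=1)

```text
clock: 16.4
tool_pos: [0.6003, -0.13, 0.3274]
orientation: [180.0, 0.0, -86.0]
force: [0.1, 0.4, 0.3]
opening: 0.0004
```

```bash
cat > look2.py <<'E'
from h import *
import sys
t=sys.argv[1]
dr=[.6054,-.0861,3.9]
o=ctrl.get_obs();print(o["tool_pos"],o["orientation"],o["force"],o["opening"])
c=ctrl.camera_params("wrist");w=ctrl.snapshot("wrist")
cv2.imwrite(f"pics/{t}_w.png",w[:,:,::-1])
for q in("lever_grip","damper_hub"):
    for d in ctrl.cut_out(q,"wrist")[:2]: print(q,d["conf"],np.array(d["bbox"])*[640,400,640,400])
print(proj(c,place(dr,[[0,-.17,.12],[0,-.02,.12],[.18,-.17,.175],[0,.17,.12]])))
for n in ("scene","side"):
    ctrl.snapshot(n)
    for d in ctrl.boxes_of("lever_grip",n)[:1]: print(n,d["conf"],np.array(d["bbox"])*[640,400,640,400])
E
python3 look2.py v1
```

```text
[ 0.60029206 -0.12999385  0.32738488] [ 1.79976869e+02  8.26231547e-03 -8.59822699e+01] [0.13822029 0.42190576 0.28473533] 0.0004031986736941303
lever_grip 0.87 [287.616  54.72   42.112  98.48 ]
damper_hub 0.68 [283.2    53.     42.176 103.   ]
damper_hub 0.62 [404.48  98.48  52.8   49.4 ]
[[314.41656425  60.93436369]
 [314.90119413 192.20450196]
 [120.14240961  50.65585563]
 [315.38476917 323.18891833]]
scene 0.64 [275.2   165.52   17.472  22.6  ]
side 0.47 [305.024 148.92   10.688  26.2  ]
```

View pics/v1_w.png

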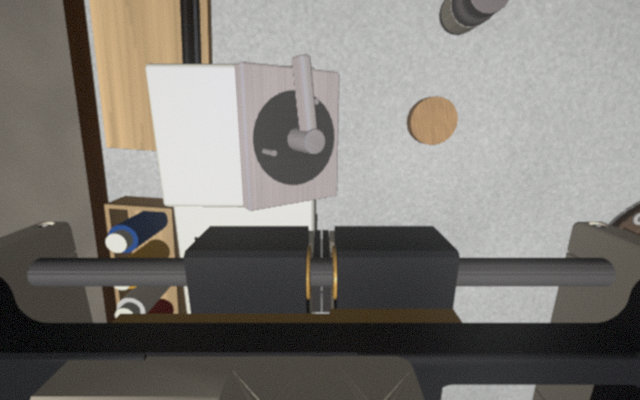

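```bash
python3 - <<'E'
from h import *
a=ctrl.snapshot("scene");b=ctrl.snapshot("side");w=cv2.imread("pics/v1_w.png")[:,:,::-1]
A=cv2.resize(a[155:210,240:320],(400,275),interpolation=2);B=cv2.resize(b[135:190,280:340],(300,275),interpolation=2)
C=cv2.resize(w[40:220,225:345],(480,720),interpolation=2)[:560]
cv2.imwrite("pics/lev.png",np.hstack([A,B])[:,:,::-1]);cv2.imwrite("pics/levw.png",C[:,:,::-1])
E
```

```text
(no output)
```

View pics/lev.png

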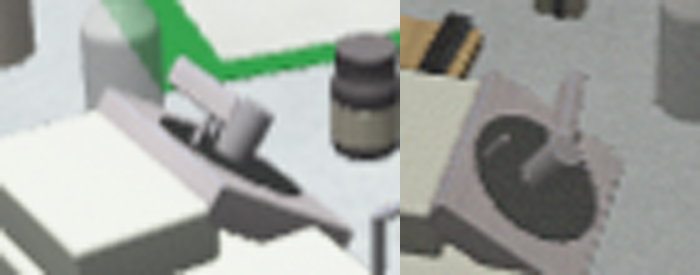

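View pics/levw.png

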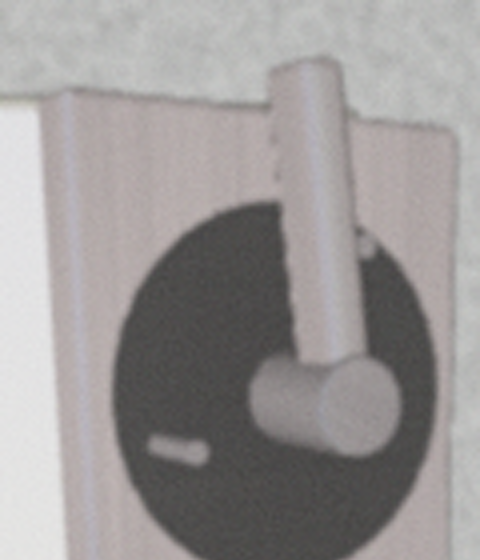

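```bash
cat > fit3.py <<'E'
from h import *
cs=[ctrl.camera_params(n) for n in("wrist","scene","side")]
a=np.radians(35)
def fr(yaw):
    Z=R.from_euler('z',yaw,degrees=True).as_matrix()
    return Z@[-np.sin(a),0,np.cos(a)],Z@[np.cos(a),0,np.sin(a)],Z@[0,1,0]  # n,u,y
def f(p):
    n,u,y=fr(p[4]);B=p[:3]
    E=B-.082*y
    obs=[(0,B,[293.8,140]),(1,B,[286,186.4]),(2,B,[307.4,170.6]),(0,B+p[3]*n,[315,141.3]),(1,B+p[3]*n,[290.8,178.8]),(2,B+p[3]*n,[314.2,165]),
     (0,E+.036*n,[305.8,55]),(1,E+.028*n,[276,168.8]),(2,E+.03*n,[314.6,151])]
    return np.r_[np.concatenate([(proj(cs[i],P)[0]-q)*(1 if i==0 else .7) for i,P,q in obs]),(p[4]-3.9)/1]
r=least_squares(f,[.6,-.18,.13,.045,3.9],loss='soft_l1');p=r.x
print(np.round(p,4),np.round(r.fun,1))
n,u,y=fr(p[4]);B=p[:3];H=B+.026*n
print("local",place([0,0,-3.9],[B-[.6054,-.0861,0]]),"hub",H)
for th in (0,15,30,45,60,75,90):
    t=np.radians(th);d=-np.cos(t)*y+np.sin(t)*u;print(th,"grip",np.round(H+.065*d,4),"fwd dir",np.round(np.sin(t)*y+np.cos(t)*u,3))
E
python3 fit3.py
```

```text
[ 0.6346 -0.17    0.1382  0.0422  6.517 ] [ 0.1 -0.1 -0.9  0.9 -1.2  0.  -0.3  0.4 -0.1 -1.8 -1.2 -0.7  1.1 -0.2
 -0.7  1.2 -0.   0.1  2.6]
local [[ 0.02339924 -0.08571133  0.13817975]] hub [ 0.61975811 -0.17171393  0.1594777 ]
0 grip [ 0.6271 -0.2363  0.1595] fwd dir [0.814 0.093 0.574]
15 grip [ 0.6406 -0.2325  0.1691] fwd dir [0.757 0.347 0.554]
30 grip [ 0.6526 -0.2246  0.1781] fwd dir [0.648 0.577 0.497]
45 grip [ 0.6624 -0.2131  0.1858] fwd dir [0.495 0.768 0.406]
60 grip [ 0.6693 -0.1988  0.1918] fwd dir [0.309 0.907 0.287]
75 grip [ 0.6728 -0.1826  0.1955] fwd dir [0.101 0.984 0.148]
90 grip [ 0.6727 -0.1657  0.1968] fwd dir [-0.113  0.994  0.   ]
```

```bash
cat >> fit3.py <<'E'
print("path")
o=ctrl.get_obs();T=o["tool_pos"];ps=np.radians(o["orientation"][2]);c,s=np.cos(ps),np.sin(ps)
for th,off in ((0,.045),(0,.033),(0,.027),(10,.027),(20,.027),(30,.026),(40,.025),(50,.0235),(60,.0215),(70,.019),(80,.0165),(90,.0155),(93,.0155)):
    t=np.radians(th);P=H+.002*n+.067*(-np.cos(t)*y+np.sin(t)*u)-off*(np.sin(t)*y+np.cos(t)*u)
    w=P-T;print(th,np.round(P,4),"tool",np.round([w[0]*c+w[1]*s,w[0]*s-w[1]*c,-w[2]],4))
E
python3 fit3.py|sed -n '/path/,$p'
```

```text
path
0 [ 0.5896 -0.2426  0.1353] tool [0.1111 0.0188 0.1924]
0 [ 0.5994 -0.2415  0.1422] tool [0.1107 0.009  0.1855]
0 [ 0.6042 -0.2409  0.1456] tool [0.1105 0.004  0.1821]
10 [ 0.6145 -0.2434  0.1525] tool [ 0.1137 -0.006   0.1752]
20 [ 0.6248 -0.2438  0.1597] tool [ 0.1148 -0.0163  0.168 ]
30 [ 0.6356 -0.2414  0.1674] tool [ 0.1131 -0.0272  0.1603]
40 [ 0.6457 -0.2366  0.1748] tool [ 0.109  -0.0376  0.1529]
50 [ 0.655  -0.2292  0.1819] tool [ 0.1023 -0.0474  0.1458]
60 [ 0.663  -0.2192  0.1882] tool [ 0.0929 -0.0561  0.1395]
70 [ 0.6692 -0.2071  0.1935] tool [ 0.0813 -0.0631  0.1342]
80 [ 0.6732 -0.1937  0.1973] tool [ 0.0681 -0.068   0.1304]
90 [ 0.6749 -0.181   0.1995] tool [ 0.0556 -0.0706  0.1281]
93 [ 0.6751 -0.1774  0.2   ] tool [ 0.0521 -0.0711  0.1277]
```

jog_arm([
  [[0.035, 0.01, 0.02], 0],
  [[0.075, 0.02, 0.05], 0],
  [[0.1, 0.03, 0.085], 0],
  [[0.111, 0.031, 0.12], 0],
  [[0.111, 0.031, 0.15], 0],
  [[0.111, 0.031, 0.175], 0],
  [[0.111, 0.031, 0.187], 0],
  [[0.111, 0.031, 0.187], 0],
  [[0.111, 0.031, 0.187], 0],
])

```text
clock: 17.75
tool_pos: [0.5781, -0.2437, 0.1417]
orientation: [-179.9, -0.0, -86.0]
force: [-0.0, 0.3, 0.7]
opening: 0.0008
```

```bash
cat > look3.py <<'E'
from h import *
import sys
t=sys.argv[1]
o=ctrl.get_obs();print(o["tool_pos"],o["force"])
w=ctrl.snapshot("wrist");a=ctrl.snapshot("scene");b=ctrl.snapshot("side")
A=cv2.resize(a[120:240,240:360],(400,400),interpolation=2);B=cv2.resize(b[110:230,270:390],(400,400),interpolation=2)
cv2.imwrite(f"pics/{t}_ab.png",np.hstack([A,B])[:,:,::-1]);cv2.imwrite(f"pics/{t}_w.png",w[:,:,::-1])
E
python3 look3.py g1
```

```text
[ 0.57814975 -0.24366119  0.14165957] [-0.0417281   0.25555104  0.68018837]
```

View pics/g1_ab.png

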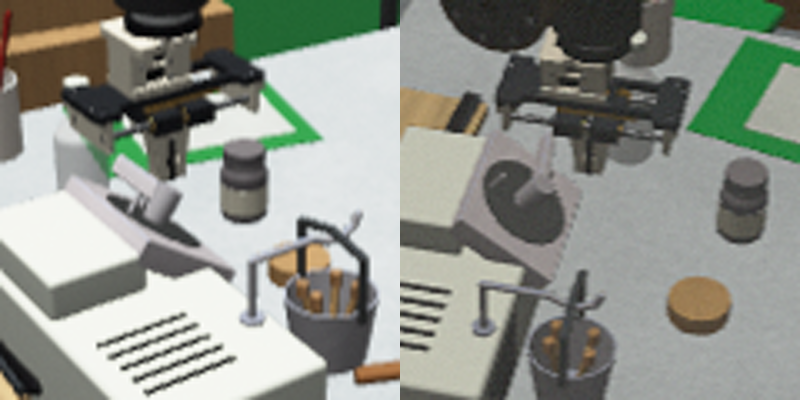

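View pics/g1_w.png

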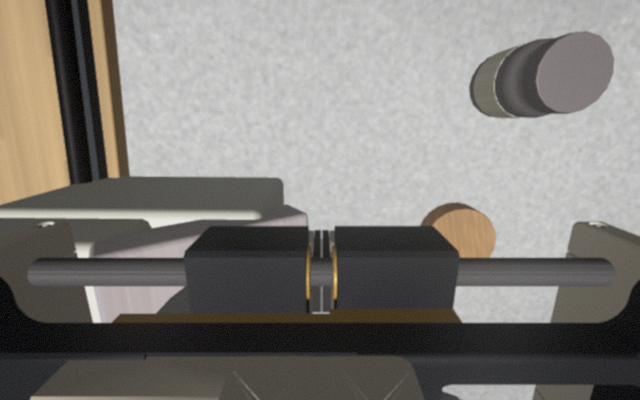

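jog_arm([
  [[0, -0.01, -0.002], 0],
  [[0, -0.02, -0.003], 0],
  [[0, -0.027, -0.005], 0],
  [[0.001, -0.032, -0.009], 0],
  [[0.003, -0.037, -0.012], 0],
  [[0.003, -0.042, -0.016], 0],
  [[0.004, -0.047, -0.019], 0],
  [[0.004, -0.047, -0.019], 0],
])

```text
clock: 18.7
tool_pos: [0.6202, -0.2424, 0.1583]
orientation: [179.4, 0.2, -86.0]
force: [-16.7, 9.4, 8.2]
opening: 0.0005
```

```bash
python3 look3.py g2
```

```text
[ 0.62022211 -0.2423864   0.15829699] [-16.68977421   9.36232981   8.19024305]
```

View pics/g2_ab.png

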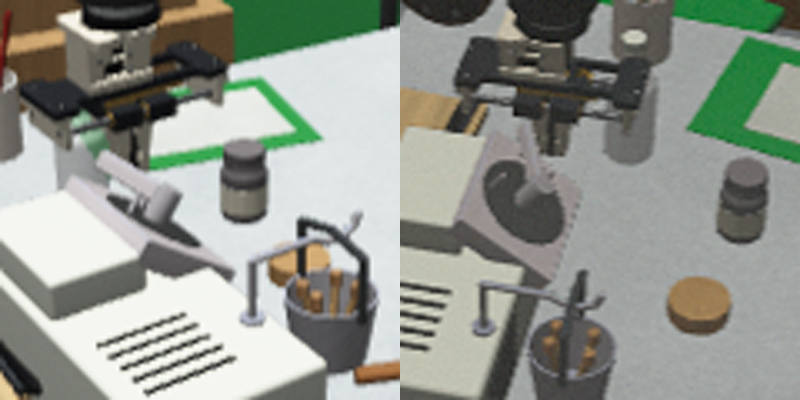

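jog_arm([
  [[0, 0, 0], 0],
  [[0, 0, 0], 0],
  [[0, 0, 0], 0],
])

```text
clock: 19.15
tool_pos: [0.6202, -0.2424, 0.1583]
orientation: [179.4, 0.2, -86.0]
force: [-15.4, 8.5, 7.9]
opening: 0.0004
```

```bash
python3 - <<'E'
from h import *
o=ctrl.get_obs();print(o["tool_pos"],o["orientation"],o["force"],o["moment"],o["joint_pos"])
b=ctrl.snapshot("side");a=ctrl.snapshot("scene")
A=cv2.resize(a[140:200,240:300],(400,400),interpolation=2);B=cv2.resize(b[120:180,285:345],(400,400),interpolation=2)
cv2.imwrite("pics/g3.png",np.hstack([A,B])[:,:,::-1])
E
```

```text
[ 0.62021933 -0.24241167  0.15832301] [179.44912075   0.21771555 -86.01612322] [-15.43275112   8.49090281   7.88495851] [3.14409253 5.49396985 0.29389884] [ -4.68647716  22.71380225  -5.18994122  -0.14877618 -62.67374093
   8.74036342]
```

View pics/g3.png

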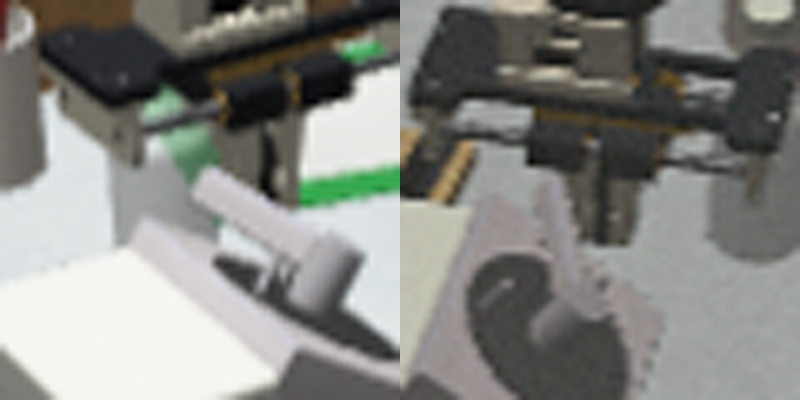

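jog_arm([
  [[-0.002, 0, -0.002], 0],
  [[-0.003, -0.003, -0.005], 0],
  [[-0.004, -0.007, -0.008], 0],
  [[-0.005, -0.011, -0.011], 0],
  [[-0.007, -0.016, -0.015], 0],
  [[-0.009, -0.021, -0.018], 0],
  [[-0.009, -0.021, -0.018], 0],
  [[-0.009, -0.021, -0.018], 0],
])

```text
clock: 20.05
tool_pos: [0.6439, -0.2339, 0.1768]
orientation: [179.8, 0.0, -86.0]
force: [-3.7, -0.7, -0.7]
opening: 0.0006
```

```bash
cat > look4.py <<'E'
from h import *
import sys
o=ctrl.get_obs();print(o["tool_pos"],o["orientation"],o["force"])
b=ctrl.snapshot("side");a=ctrl.snapshot("scene")
A=cv2.resize(a[140:220,240:320],(400,400),interpolation=2);B=cv2.resize(b[110:190,275:355],(400,400),interpolation=2)
cv2.imwrite(f"pics/{sys.argv[1]}.png",np.hstack([A,B])[:,:,::-1])
E
python3 look4.py g4
```

```text
[ 0.64386449 -0.23391507  0.17677722] [ 1.79778827e+02  2.41368981e-02 -8.60280939e+01] [-3.70183046 -0.67250317 -0.71759439]
```

View pics/g4.png

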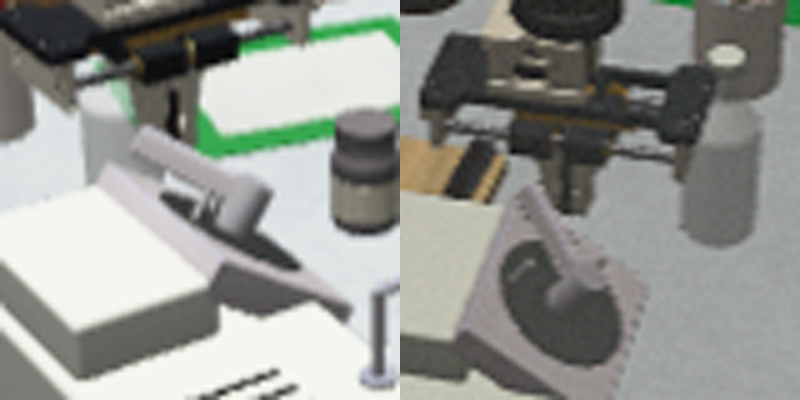

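jog_arm([
  [[-0.003, -0.005, -0.003], 0],
  [[-0.007, -0.01, -0.007], 0],
  [[-0.011, -0.014, -0.01], 0],
  [[-0.016, -0.018, -0.013], 0],
  [[-0.022, -0.022, -0.016], 0],
  [[-0.028, -0.025, -0.019], 0],
  [[-0.028, -0.025, -0.019], 0],
  [[-0.028, -0.025, -0.019], 0],
])

```text
clock: 20.95
tool_pos: [0.6688, -0.2034, 0.1971]
orientation: [-179.9, 0.0, -86.0]
force: [0.5, 0.8, 0.2]
opening: 0.0005
```

```bash
python3 look4.py g5
```

```text
[ 0.66875241 -0.20337453  0.1971259 ] [-1.79884582e+02  1.88449457e-02 -8.59693103e+01] [0.51586206 0.75277842 0.2115837 ]
```

View pics/g5.png

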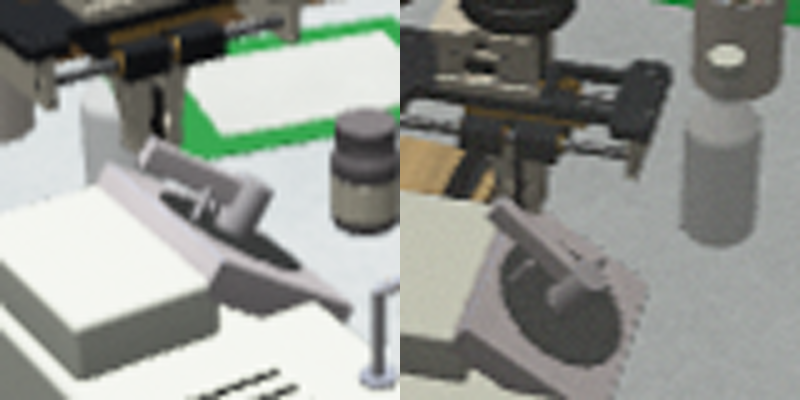

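jog_arm([
  [[-0.004, -0.002, 0], 0],
  [[-0.009, -0.004, -0.001], 0],
  [[-0.013, -0.005, -0.002], 0],
  [[-0.018, -0.006, -0.003], 0],
  [[-0.022, -0.007, -0.004], 0],
  [[-0.026, -0.007, -0.004], 0],
  [[-0.026, -0.007, -0.004], 0],
  [[-0.026, -0.007, -0.004], 0],
])

```text
clock: 21.85
tool_pos: [0.6715, -0.1861, 0.1993]
orientation: [179.7, -0.5, -86.2]
force: [2.2, -38.1, -13.6]
opening: 0.0005
```

```bash
python3 look4.py g6
```

```text
[ 0.67154475 -0.18605661  0.19926455] [179.72868099  -0.53163385 -86.22340644] [  2.21433806 -38.11872606 -13.63431204]
```

View pics/g6.png

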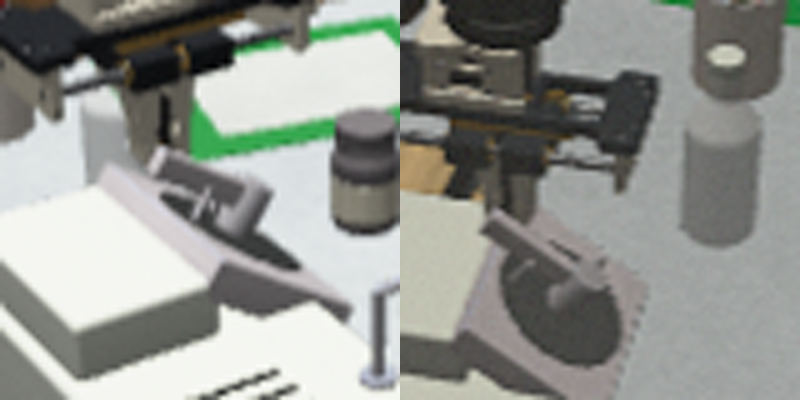

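jog_arm([
  [[0.01, 0.002, 0], 0],
  [[0.025, 0.003, -0.01], 0],
  [[0.035, 0.004, -0.04], 0],
  [[0.02, 0.03, -0.08], 0],
  [[0, 0.05, -0.11], 0],
  [[-0.02, 0.06, -0.12], 0],
  [[-0.035, 0.06, -0.12], 0],
  [[-0.035, 0.06, -0.12], 0],
  [[-0.035, 0.06, -0.12], 0],
  [[-0.035, 0.06, -0.12], 0],
])

```text
clock: 22.95
tool_pos: [0.611, -0.147, 0.3195]
orientation: [179.9, 0.0, -86.0]
force: [0.2, 0.0, -0.2]
opening: 0.0003
```

```bash
cat > look5.py <<'E'
from h import *
import sys
o=ctrl.get_obs();print(o["tool_pos"],o["orientation"],o["force"])
c=ctrl.camera_params("wrist");w=ctrl.snapshot("wrist")[:,:,::-1].copy()
a=np.radians(35);Z=R.from_euler('z',5,degrees=True).as_matrix()
n,u,y=Z@[-np.sin(a),0,np.cos(a)],Z@[np.cos(a),0,np.sin(a)],Z@[0,1,0]
B=np.array([.6346,-.17,.1382])
q=[proj(c,B+k*n+r*u)[0] for k,r in((0,0),(.036,0),(.036,.082),(.016,.082))];print(np.round(q,1))
x0,y0=int(q[1][0])-80,max(0,int(q[1][1])-60)
cv2.imwrite(f"pics/{sys.argv[1]}.png",cv2.resize(w[y0:y0+120,x0:x0+160],None,fx=5,fy=5,interpolation=2));print(x0,y0)
E
python3 look5.py k1
```

```text
[ 0.61103851 -0.14703875  0.31951533] [ 1.79909975e+02  9.16049262e-03 -8.60000502e+01] [ 0.18437884  0.01098541 -0.22603341]
[[301.6 156.3]
 [320.1 159.8]
 [243.  169.1]
 [234.9 166.2]]
240 99
```

View pics/k1.png

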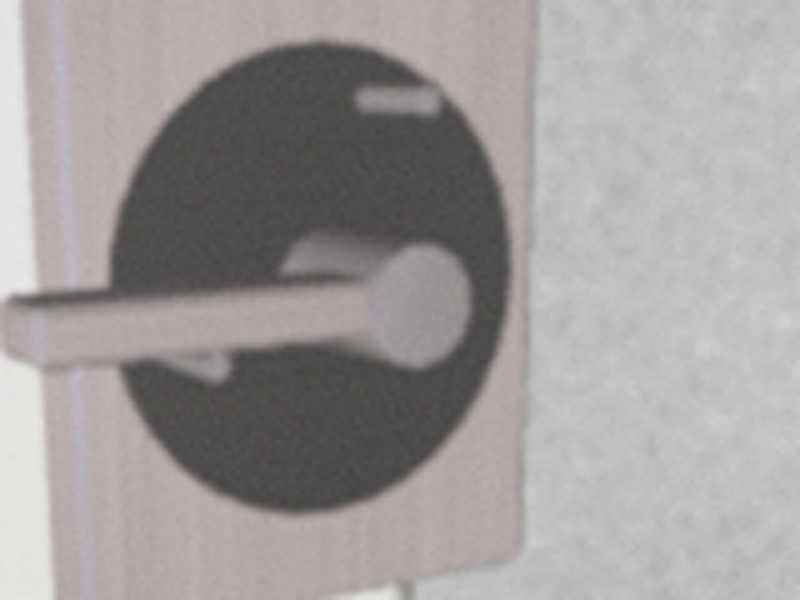

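jog_arm([
  [[-0.01, -0.025, 0.02], 0],
  [[-0.02, -0.05, 0.05], 0],
  [[-0.021, -0.05, 0.085], 0],
  [[-0.021, -0.05, 0.1], 0],
  [[-0.021, -0.05, 0.1], 0],
  [[-0.021, -0.05, 0.1], 0],
])

```text
clock: 23.6
tool_pos: [0.6595, -0.1232, 0.2206]
orientation: [180.0, -0.0, -86.0]
force: [-0.2, 0.4, 0.7]
opening: 0.0006
```

```bash
python3 look5.py k2
```

```text
[ 0.65954451 -0.12318321  0.22055958] [ 1.79960248e+02 -3.57892752e-02 -8.60315407e+01] [-0.23847843  0.43812896  0.68729634]
[[357.5 147.2]
 [392.5 151.2]
 [287.8 163.7]
 [271.4 159.7]]
312 91
```

View pics/k2.png

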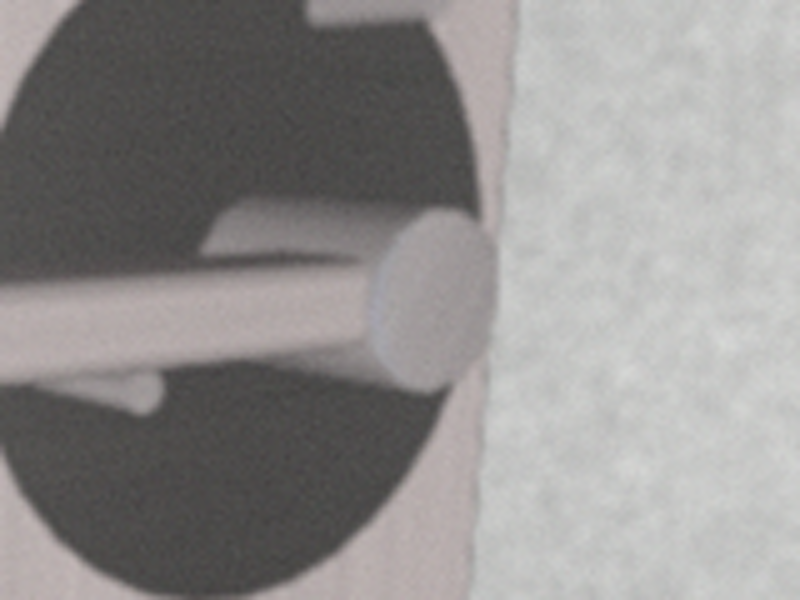

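jog_arm([
  [[0, 0, -0.02], 0],
  [[0.01, 0, -0.04], 0],
  [[0.04, -0.001, -0.04], 0],
  [[0.07, -0.002, -0.04], 0],
  [[0.089, -0.002, -0.04], 0],
  [[0.089, -0.002, -0.02], 0],
  [[0.089, -0.002, 0.005], 0],
  [[0.089, -0.002, 0.02], 0],
  [[0.089, -0.002, 0.026], 0],
  [[0.089, -0.002, 0.026], 0],
  [[0.084, -0.002, 0.026], 0],
  [[0.08, -0.002, 0.026], 0],
  [[0.076, -0.002, 0.026], 0],
  [[0.072, -0.002, 0.026], 0],
  [[0.069, -0.002, 0.026], 0],
  [[0.069, -0.002, 0.026], 0],
])

```text
clock: 25.25
tool_pos: [0.666, -0.1907, 0.1948]
orientation: [-180.0, -0.0, -86.0]
force: [-0.0, 0.7, 0.2]
opening: 0.0006
```

jog_arm([
  [[-0.002, 0, 0], 0],
  [[-0.004, 0, 0], 0],
  [[-0.005, 0, 0], 0],
  [[-0.006, 0, 0], 0],
  [[-0.006, 0, 0], 0],
])

```text
clock: 25.75
tool_pos: [0.6656, -0.1877, 0.1946]
orientation: [180.0, -0.2, -86.1]
force: [1.4, -9.7, -2.5]
opening: 0.0001
```

jog_arm([
  [[-0.002, 0, 0], 0],
  [[-0.004, 0, 0], 0],
  [[-0.004, 0, 0], 0],
])

```text
clock: 26.05
tool_pos: [0.6656, -0.1872, 0.1948]
orientation: [180.0, -0.4, -86.1]
force: [3.7, -25.2, -5.9]
opening: 0.0004
```

jog_arm([
  [[0.01, 0, 0], 0],
  [[0.025, 0.005, -0.01], 0],
  [[0.03, 0.03, -0.05], 0],
  [[0.03, 0.06, -0.09], 0],
  [[0.02, 0.07, -0.12], 0],
  [[0, 0.07, -0.13], 0],
  [[-0.02, 0.07, -0.13], 0],
  [[-0.035, 0.07, -0.13], 0],
  [[-0.035, 0.07, -0.13], 0],
  [[-0.035, 0.07, -0.13], 0],
])

```text
clock: 27.05
tool_pos: [0.5929, -0.1511, 0.3246]
orientation: [180.0, 0.0, -86.0]
force: [-0.6, -1.2, -0.2]
opening: 0.0007
```

```bash
python3 look5.py k3; python3 look.py k4
```

```text
[ 0.59292157 -0.15105216  0.32460336] [ 1.79983139e+02  6.13720660e-04 -8.59550466e+01] [-0.59002834 -1.18109704 -0.15846143]
[[286.  158.1]
 [302.7 161.7]
 [224.2 171. ]
 [217.4 168.1]]
222 101
[ 0.59298723 -0.1513785   0.32437712] [ 1.79969239e+02 -1.03224392e-03 -8.59897426e+01] [-0.57743203  0.83127605  0.53913383] 0.0003923680456034287
seat [[ 0.52994404 -0.00845235  0.178     ]] [[367.31069242 309.11166021]
 [394.32712798 319.29969984]
 [293.674161   282.1854145 ]
 [309.19631246 337.21952413]
 [308.03010493 224.09389945]]
pail mid,corner,rim,foot [[321.92709648 215.28389935]
 [321.92642018 114.13704695]
 [321.67679964 183.67098655]
 [321.5395005  166.32987329]]
```

View pics/k3.png

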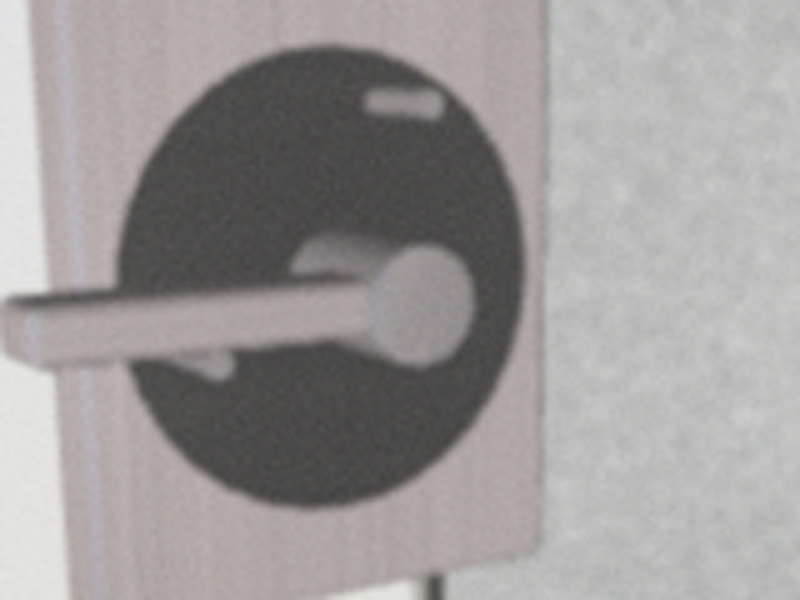

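View pics/k4_ab.png

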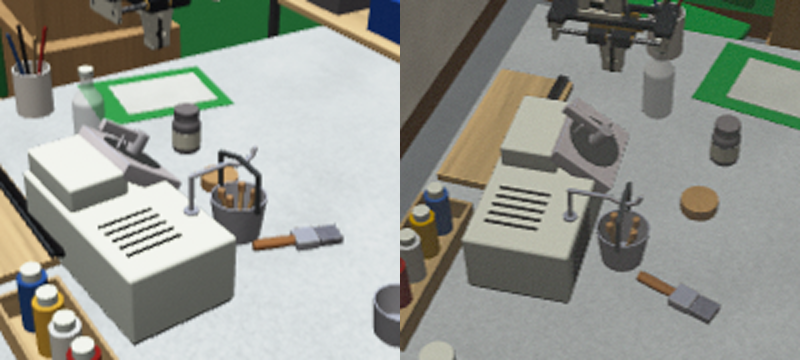

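```bash
python3 -c "
from plant import ctrl
print(ctrl.close_job())"
```

```text
the job is handed in; nothing more can be done
None
```

The pail hangs by its handle on the hook of the drying station, released, and after that I pushed the damper lever open to its stop. I handed the job in at about 27 s of the 58 s; it reported no verdict.

- **Pail:** I gripped the wire about 25 mm off its middle and lowered it into the trough until the wrist force showed contact. I then opened the jaws and backed away. In the last scene and side pictures it hangs free and looks the same as just after release.
- **Lever:** I turned it with the shut fingers. It reached the stop with 38 N sideways. A second push gave 10 N and then 25 N with only about 0.5 mm of movement. The last wrist picture shows the lever resting on the stop peg, pointing up the slope.
- **Other things:** The tape roll, glitter jar, brush and bottle look unmoved. Of the tin and glue jar the last crops show only the edges, and I did not check them further. The gripper ended about 0.32 m above the table, touching nothing.

**Disagreements:**
- My estimates of the station's heading ranged from about 3.7° to 6.5°.
- By that geometry, the lever at the first stop contact could be read as up to 3° short. I relied on the stop contact and the peg picture instead.
- At the start of the turn there was about 20 N of side load, which went away after a small correction of the path.

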